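# Uncover the filter selector and hold it at the third stop

### The job

Lift the dust cover off the filter selector and set it down on the open worktop, rim down, without dropping it. Then turn the selector knob clockwise from its parked position, three clicks to the third stop and not beyond, and finish while still gripping the knob there, so that it is held for the reading. Do not disturb the other things on the bench.

Things in the scene. Friction and masses are not known exactly. Their poses are not given: they have to be found in the camera images.
- filter_unit: Bench filter selector: grey box 160 x 130 x 55 mm (its x, y, z), fixed. Origin: centre of its underside; the knob's vertical axis passes through it. A fixed collar on top, 57 mm across, 4 mm high, locates the dust cover. White marks round the knob, 37 to 51 mm from its axis, show the stops: a longer one where it is parked, then five going clockwise. A light port sticks out 12 mm at +y.
- dust_cover: Loose grey plastic cover, an inverted cup over the knob: 68 mm across at the open rim, 62 at the top, 42 mm high, wall 3 mm, with a black cylindrical handle on top, 18 mm across, 24 mm tall. 0.06 to 0.11 kg. Origin: centre of the rim; z up through the handle. Its rim stands on the unit's top (55 mm up) round the collar with 2 mm play; lift it straight up 45 mm to clear the knob.
- cover_grip (a point): Point on the axis of the cover's handle, 56 mm above the cover's rim (the handle runs from 42 to 66 mm above the rim).
- selector_knob (a joint): Knob angle, rad. 0 = parked, at an end stop, where it starts; grows clockwise seen from above. Sprung detents at 0, 0.42, 0.84, 1.26, 1.68 and 2.10: parked, then first to fifth stop. Crossing the hump between two stops takes about 0.15 N m, then it pulls into the next. Left alone it stays at a stop.
- knob_grip (a point): Point on the knob's axis, 81 mm above the worktop, inside its grip bar. The black knob has a round skirt 50 mm across, upper face 65 mm above the worktop, and on it an upright bar 42 mm long, 12 mm thick, from 65 to 91 mm above the worktop. Parked, the bar's pointer end lies at +1.05 rad (anticlockwise from above) from the unit's +x; it turns clockwise by the joint's value.
- knob_pointer (a point): Pointer end of the grip bar (the end with a white line on top), on the bar's upper edge, 21 mm from the knob's axis and 91 mm above the worktop. The direction from knob_grip to it is the bar's direction.
- bottle_a: Bystander: bottle with a blue cap, 56 mm across, 105 mm tall. Origin: centre of its underside.
- bottle_b: Bystander: small brown bottle with a black cap, 45 mm across, 85 mm tall. Origin: centre of its underside.
- beaker: Bystander: clear beaker, 55 mm across, 66 mm tall. Origin: centre of its underside.
- timer: Bystander: white bench timer lying flat, 68 x 68 x 20 mm. Origin: centre of its underside.
- tape_green: Bystander: roll of tape lying flat, 72 mm across, 19 mm high. Origin: centre of its underside.
- cold_block: Bystander: dark blue block, 62 x 96 x 34 mm (its x, y, z). Origin: centre of its underside.
- marker_black: Bystander: marker pen lying flat, 137 mm long along its y, 11 mm thick. Origin: centre of its underside.
Things that resemble listed ones, but are neither listed nor needed, are in the scene too. Leave any pink, purple or red look-alike of the dust_cover alone.

How it is judged (in metres and radians):
On the way, in this order (a step that is already met when the one before it is completed fails the run):
1. the cover is lifted clear of the knob (z of dust_cover in the frame of filter_unit above 0.092 m), for 0.1 s.
2. the cover stands on the worktop, rim down, let go (height (world z) of dust_cover between -0.006 and 0.006 m and angle between dust_cover's own z axis and vertical below 0.1 rad and contact force between the fingers and dust_cover below 0.1 N and linear speed of dust_cover below 0.03 m/s), for 0.2 s.
3. the knob is at the third stop, gripped (value of joint selector_knob between 1.16 and 1.36 rad and contact force between the fingers and selector_knob above 2 N), for 0.2 s.
At the end, for the whole second after the job is handed in: The knob rests within 0.1 rad of the third stop (1.26 rad) with the fingers still gripping it (at least 2 N); the cover stands still on the worktop, rim down (rim within 6 mm of the surface, tilted under 0.1 rad), not touched by the fingers (all of step 2 and all of step 3 and velocity of joint selector_knob between -0.1 and 0.1 rad/s); the arm keeps its last pose, push and grip.
It fails at once if the knob is turned past the third stop, over the hump towards the fourth (value of joint selector_knob above 1.47 rad).
It fails at once if the cover is dropped: it falls faster than 0.8 m/s near the worktop (height (world z) of dust_cover below 0.05 m and linear speed of dust_cover above 0.8 m/s).
It fails at once if a bystander is moved by more than 30 mm (distance of any of bottle_a, bottle_b, beaker, timer, tape_green, cold_block, marker_black from where it was at the start of the episode above 0.03 m).
It also fails if it takes over 58 s, if anything falls off the work surface, if the arm or the gripper's body presses on something with over 40 N, if the wrist force passes 120 N, or if a joint passes its speed limit or range.

### The arm

A 6-joint arm with a two-finger parallel gripper is mounted at the origin on a cart in front of the work surface, level with it; the furniture and walls round the work are solid. World frame = base frame: x ahead of the robot, y to its left, z up, the work surface at z = 0. Lengths are in m, angles in degrees, forces in N, time in s.
With the tool pointing down it reaches from about 0.4 to 0.825 m from the base axis. Payload 7 kg.
Tool frame: the origin (TCP) lies midway between the tips of the shut fingers; the grasp point (between the pads) lies 19 mm behind it; z points along the fingers, y is the line along which they close (so a half turn about z gives the same grasp; the last joint's range is limited). The gripper opens to 88 mm and grips with 3 to 60 N. Pads are 19 mm wide; open, the fingers measure 130 mm over their backs; the gripper's body (78 mm by 193 mm) begins 47 mm behind the grasp point.
Start: joints at [85.262, 20.546, 0.682, 0, -70.136, -16.507], TCP at [0.245, 0.629, 0.227] pointing down, gripper open.
Joint ranges: [-176.03, 176.03], [-82.01, 121.73], [-58.28, 71.71], [-173.87, 95.51], [-174.79, -0.11], [-173.66, 173.66]. Speed limits (degrees/s): [136.94, 136.94, 172.46, 180, 180, 180].

### API

Orientations are given as [roll, pitch, yaw] about the fixed x, y, z axes, in that order (R = Rz(yaw) Ry(pitch) Rx(roll)).
In Python, from plant import r gives the robot as it stands. The module is installed in compiled form; this text tells all that it offers.
- The arm moves only by the tool play_rows, never from a script. Its argument "rows" is a list of rows, each an object with "slide": the shift along the tool's x, y, z as a fraction of full scale, a list of three; "delta_rot": the turn, a rotation vector about the tool's x, y, z as a fraction of full scale, a list of three; "fingers": the opening, from -1 (shut) to 1 (fully open). In form: [{"slide": [x, y, z], "delta_rot": [rx, ry, rz], "fingers": fingers}, ...]. A call has 1 to 8 rows; each row shifts and turns the commanded pose from where the row before left it, along the tool's axes as they then stand; what a row does not reach is not made up. Full scale, the value 1, is 0.15 m for a shift and 0.08 rad for a turn. A row lasts 1/8 s, in which the tool goes at most 62.5 mm and 10.7 degrees, less where a joint would pass 70% of its speed; a pose out of reach is approached as far as the arm can. A call with a number of a shift or a turn outside -1 to 1 is refused whole. A call with a gripper value outside its range is refused whole. The fingers move at their own pace and stop on an object; "squeeze" is the grip in N (left out, the last holds). Time passes only in rows, so rows that do not move let the fingers close. It gives the time, the measured TCP pose, the force, the opening and the grip force at its end, in the units of the state.
- r.get_state(): the state, without advancing time (a new reading comes with each control period).
- r.capture(name): name is "side" or "top" or "wrist"; returns a dict with "image" (400x640x3 uint8, blue, green, red), "fx", "fy", "cx", "cy" (pixels), "R" (3x3) and "t" (3): a world point X has camera coordinates R X + t; the wrist camera has in their place "T_tool_cam" (4x4, takes a point from camera to tool coordinates, whose origin is the TCP and whose axes are the flange's). Camera axes: x right, y down, z forward; pixel columns grow to the right and rows downward; lengths in m; the calibration is good to about 2 mm. The wrist camera is an equidistant fisheye: a pixel r from the principal point sees the ray r / f radians off the axis. A picture is of the moment at which its call begins: read the wrist's pose just before it. There is no depth.
- r.close_job(): hands the job in; it is judged then, once.
The state is a dict: "time_s": time; "joints": joint angles; "qd": joint speeds; "joint_torque": joint torques, N m; "tcp_pos": TCP position; "eef_rot": TCP orientation; "contact_force": force on the tool from outside, world axes, zero at the start; "moment": the same for the moment, N m; "gripper_width": finger opening in m; "gripper_force": force on a finger pad.
Only numpy, scipy, OpenCV 4.12 (cv2) and the standard library are available. Lean on these libraries where they do the work, as an engineer would, in place of code of your own. Each camera call takes 0.05 s, during which the arm holds its last target. There are 200 camera calls.

## Working session

There is one attempt and no reset: what is moved stays moved. The work goes in short steps, Python scripts to look and compute and a tool call to move; the robot and the scene stay as the last step left them, time stands still between calls to the robot, and variables do not carry over. Pictures are saved under pics/ and viewed, at most 10 in all, crops included, and the job is handed in when it is done.

Besides the shell and the picture viewer there is one more tool, called as name(argument=value, ...), one argument or row to a line, values as JSON. play_rows: Moves the arm, as the interface text tells. Shift numbers are shares of 0.15 m and turn numbers shares of 0.08 rad, none past 1 either way. Its arguments: {"type":"object","properties":{"rows":{"type":"array"},"squeeze":{"type":"number"}},"required":["rows"]}

```bash
mkdir -p pics
python3 - <<'E'
from plant import r
import cv2,pickle
s=r.get_state();print(s)
d={}
for n in("side","top"):
    c=r.capture(n);d[n]=c;cv2.imwrite(f"pics/{n}0.png",c["image"])
    print(n,c["fx"],c["cx"],c["cy"],c["R"],c["t"])
pickle.dump(d,open("c0.pkl","wb"))
E
```

```text
{'time_s': 0.0, 'joints': array([ 8.52633102e+01,  2.05894447e+01,  6.31068431e-01, -2.09047702e-02,
       -7.01361936e+01, -1.65073424e+01]), 'qd': array([-0.08704682,  0.07090673,  0.11096657,  0.03964267,  0.06386085,
       -0.02799748]), 'joint_torque': array([-1.44530886e-04, -5.82714021e+01,  2.93043727e+01,  6.99717969e+00,
        6.93194437e-03, -1.75071955e-04]), 'tcp_pos': array([0.24441577, 0.62863684, 0.22562215]), 'eef_rot': array([ 1.79903744e+02, -8.03186900e-03, -2.12511448e+01]), 'contact_force': array([-0.37993651, -0.13528509,  0.12063848]), 'moment': array([-0.07763789, -0.03341043, -0.00416602]), 'gripper_force': 0.0, 'gripper_width': 0.0875398502799304}
side 370.31575182059737 316.30638112675524 191.74674390720122 [[ 0.8596873  -0.51076639 -0.00744565]
 [-0.25521899 -0.41684979 -0.87241018]
 [ 0.44249408  0.75190022 -0.48871775]] [-0.44485017  0.23289464  0.75452042]
top 493.5278911060626 311.10159824525704 205.20711931394618 [[ 0.00246944 -0.99972166 -0.02346263]
 [-0.99895026 -0.00139295 -0.04578679]
 [ 0.04574136  0.02355107 -0.99867566]] [0.03350703 0.52555233 1.33142292]
```

View pics/top0.png

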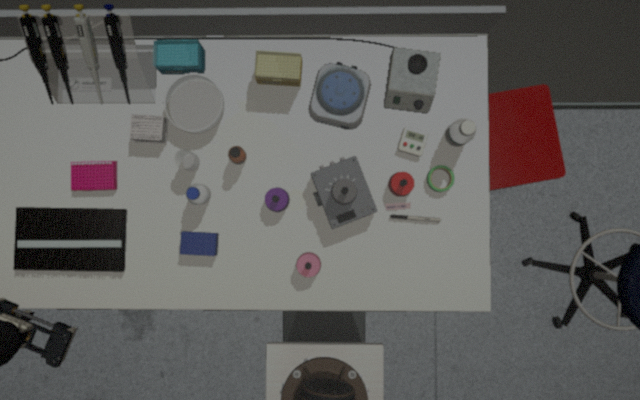

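View pics/side0.png

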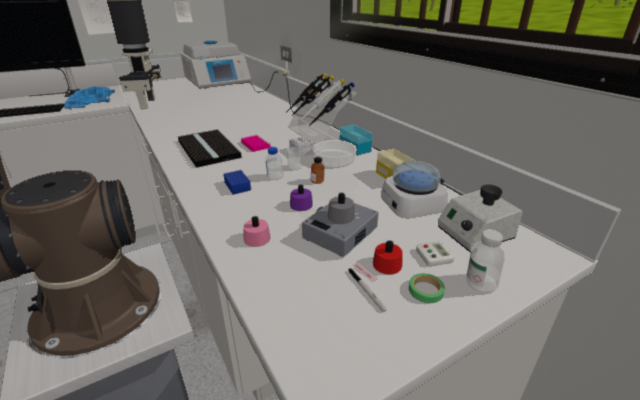

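The top view shows the unit at about (343,190), with the cover handle near (345,190). The purple (277,199), red (401,183) and pink (308,265) covers are the look-alikes. Next I'll enlarge the unit in both views.

```bash
cat > h.py <<'E'
import numpy as np
def proj(c,X):
    p=np.array(c["R"])@np.array(X)+np.array(c["t"]);return np.array([c["fx"]*p[0]/p[2]+c["cx"],c["fy"]*p[1]/p[2]+c["cy"]])
def plane(c,uv,z):
    R=np.array(c["R"]);t=np.array(c["t"]);o=-R.T@t
    d=R.T@np.array([(uv[0]-c["cx"])/c["fx"],(uv[1]-c["cy"])/c["fy"],1]);return o+d*(z-o[2])/d[2]
E
python3 - <<'E'
import cv2,pickle,numpy as np
from h import *
d=pickle.load(open("c0.pkl","rb"))
a=cv2.resize(d["top"]["image"][145:240,300:390],None,fx=6,fy=6,interpolation=cv2.INTER_CUBIC)
a=cv2.convertScaleAbs(a,alpha=1.6)
b=cv2.resize(d["side"]["image"][180:255,295:385],None,fx=6,fy=6,interpolation=cv2.INTER_CUBIC)[:, :260*2]
cv2.imwrite("pics/crop_top.png",a);cv2.imwrite("pics/crop_side.png",b)
print(plane(d["top"],(345,190),.121),plane(d["side"],(341.5,198),.121))
E
```

```text
[ 0.55872315 -0.05278689  0.121     ] [ 0.54914501 -0.06673306  0.121     ]
```

View pics/crop_top.png

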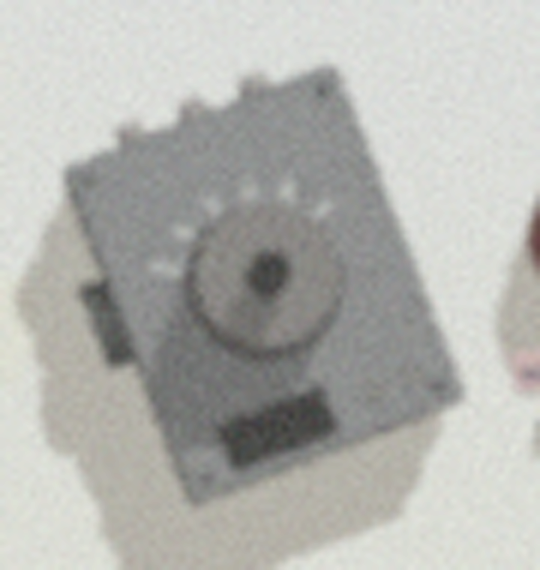

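View pics/crop_side.png

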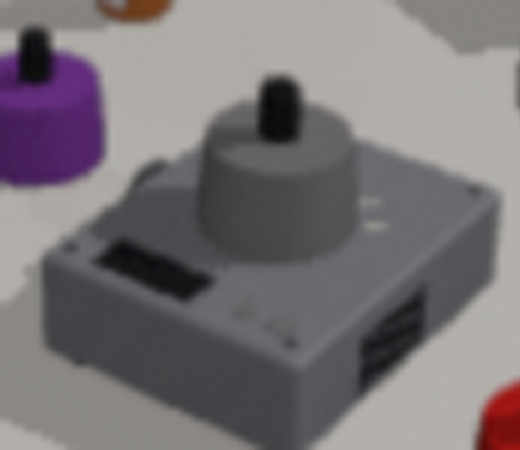

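Top crop: the box corners are at (68,170), (335,68), (462,398) and (195,503). The port is on the left (+y), and the handle top is at (268,272). In the side crop the handle top is at (280,84).

Run:
```python
import pickle,cv2
from h import *
d=pickle.load(open("c0.pkl","rb"));T=d["top"];S=d["side"]
f=lambda u,v,o:((u+.5)/6-.5+o[0],(v+.5)/6-.5+o[1])
C=[plane(T,f(u,v,(300,145)),.055) for u,v in((68,170),(335,68),(462,398),(195,503))]
C=np.array(C);print("centre",C.mean(0),"sides",np.linalg.norm(np.roll(C,-1,0)-C,axis=1))
x=(C[0]-C[3]+C[1]-C[2]);y=C[0]-C[1]+C[3]-C[2]
print("yaw",np.degrees(np.arctan2(x[1],x[0])),np.degrees(np.arctan2(-y[0],y[1])))
print("handle top", plane(T,f(268,272,(300,145)),.121),"side",plane(S,f(280,84,(295,180)),.121))
for n,z in(("purple",.0),("red",.0)):pass
# worktop free map points
for nm,uv,z in(("purple",(277,199),.042),("red",(401,183),.042),("pink",(308,265),.042),("blueblock",(199,243),.034),("bottle_b",(237,155),.085),("bottle_a",(195,194),.105)):
    print(nm,plane(T,uv,z).round(3))
```

```text
centre [ 0.55861179 -0.05237068  0.055     ] sides [0.12589515 0.155507   0.12560414 0.15681585]
yaw 20.87267222226618 21.289149487865703
handle top [ 0.55893094 -0.05091282  0.121     ] side [ 0.56068409 -0.0486079   0.121     ]
purple [0.541 0.125 0.042]
red [ 0.584 -0.205  0.042]
pink [0.366 0.042 0.042]
blueblock [0.423 0.335 0.034]
bottle_b [0.652 0.226 0.085]
bottle_a [0.549 0.329 0.105]
```

play_rows(
  rows=[
    {"slide":[0.257,0.247,0],"delta_rot":[0,0,0],"fingers":1},
    {"slide":[0.257,0.247,0],"delta_rot":[0,0,0],"fingers":1},
    {"slide":[0.257,0.247,0],"delta_rot":[0,0,0],"fingers":1},
    {"slide":[0.257,0.247,0],"delta_rot":[0,0,0],"fingers":1},
    {"slide":[0.257,0.247,0],"delta_rot":[0,0,0],"fingers":1},
    {"slide":[0.257,0.247,0],"delta_rot":[0,0,0],"fingers":1},
    {"slide":[0.257,0.247,0],"delta_rot":[0,0,0],"fingers":1},
  ],
)

```text
time_s: 0.98
tcp_pos: [0.4024, 0.2878, 0.2265]
eef_rot: [180.0, 0.0, -21.2]
contact_force: [0.6, -0.2, 0.9]
gripper_width: 0.088
gripper_force: 0.0
```

play_rows(
  rows=[
    {"slide":[0.257,0.247,0],"delta_rot":[0,0,0],"fingers":1},
    {"slide":[0.257,0.247,0],"delta_rot":[0,0,0],"fingers":1},
    {"slide":[0.257,0.247,0],"delta_rot":[0,0,0],"fingers":1},
    {"slide":[0.257,0.247,0],"delta_rot":[0,0,0],"fingers":1},
    {"slide":[0.257,0.247,0],"delta_rot":[0,0,0],"fingers":1},
    {"slide":[0.257,0.247,0],"delta_rot":[0,0,0],"fingers":1},
    {"slide":[0.257,0.247,0],"delta_rot":[0,0,0],"fingers":1},
  ],
)

```text
time_s: 1.85
tcp_pos: [0.56, -0.0516, 0.2264]
eef_rot: [180.0, 0.0, -21.2]
contact_force: [1.6, 0.3, 0.4]
gripper_width: 0.0875
gripper_force: 0.0
```

play_rows(
  rows=[
    {"slide":[0,0,0],"delta_rot":[0,0,1],"fingers":1},
    {"slide":[0,0,0],"delta_rot":[0,0,1],"fingers":1},
    {"slide":[0,0,0],"delta_rot":[0,0,1],"fingers":1},
    {"slide":[0,0,0],"delta_rot":[0,0,1],"fingers":1},
    {"slide":[0,0,0],"delta_rot":[0,0,1],"fingers":1},
    {"slide":[0,0,0],"delta_rot":[0,0,1],"fingers":1},
    {"slide":[0,0,0],"delta_rot":[0,0,1],"fingers":1},
    {"slide":[0,0,0],"delta_rot":[0,0,1],"fingers":1},
  ],
)

```text
time_s: 2.85
tcp_pos: [0.5594, -0.0499, 0.2262]
eef_rot: [180.0, 0.0, -58.1]
contact_force: [0.8, -0.2, 0.2]
gripper_width: 0.0876
gripper_force: 0.0
```

play_rows(
  rows=[
    {"slide":[0,0,0],"delta_rot":[0,0,1],"fingers":1},
    {"slide":[0,0,0],"delta_rot":[0,0,1],"fingers":1},
    {"slide":[0,0,0],"delta_rot":[0,0,1],"fingers":1},
    {"slide":[0,0,0],"delta_rot":[0,0,1],"fingers":1},
    {"slide":[0,0,0],"delta_rot":[0,0,1],"fingers":1},
    {"slide":[0,0,0],"delta_rot":[0,0,1],"fingers":1},
    {"slide":[0,0,0],"delta_rot":[0,0,1],"fingers":1},
    {"slide":[0,0,0],"delta_rot":[0,0,1],"fingers":1},
  ],
)

```text
time_s: 3.85
tcp_pos: [0.5594, -0.0499, 0.2262]
eef_rot: [180.0, -0.0, -94.7]
contact_force: [0.1, -0.4, 0.1]
gripper_width: 0.088
gripper_force: 0.0
```

play_rows(
  rows=[
    {"slide":[0,0,0],"delta_rot":[0,0,0.9],"fingers":1},
    {"slide":[0,0,0],"delta_rot":[0,0,0],"fingers":1},
    {"slide":[0,0,0],"delta_rot":[0,0,0],"fingers":1},
  ],
)

```text
time_s: 4.22
tcp_pos: [0.5596, -0.0499, 0.2264]
eef_rot: [180.0, -0.0, -98.6]
contact_force: [0.0, 0.0, 0.3]
gripper_width: 0.0877
gripper_force: 0.0
```

Run:
```python
from plant import r
import cv2,pickle
s=r.get_state();c=r.capture("wrist");c["s"]=s
pickle.dump(c,open("w1.pkl","wb"));cv2.imwrite("pics/w1.png",c["image"])
print(s["tcp_pos"],s["eef_rot"],s["joints"],c["fx"],c["cx"],c["cy"],c["T_tool_cam"])
```

```text
[ 0.55956094 -0.04990741  0.22638345] [ 1.79981266e+02 -3.50390025e-03 -9.86213773e+01] [ 1.48632284e+01  9.94687244e+00 -1.38308011e+01 -4.64552500e-03
 -6.62409049e+01 -2.34827340e+01] 309.70691628693146 316.84857933926355 201.31707553873463 [[ 3.32415159e-05 -9.61034204e-01 -2.76429480e-01  7.53646013e-02]
 [ 9.99999999e-01  3.13725920e-05  1.11832570e-05  2.11904425e-04]
 [-2.07518317e-06 -2.76429480e-01  9.61034205e-01 -1.58364781e-01]
 [ 0.00000000e+00  0.00000000e+00  0.00000000e+00  1.00000000e+00]]
```

View pics/w1.png

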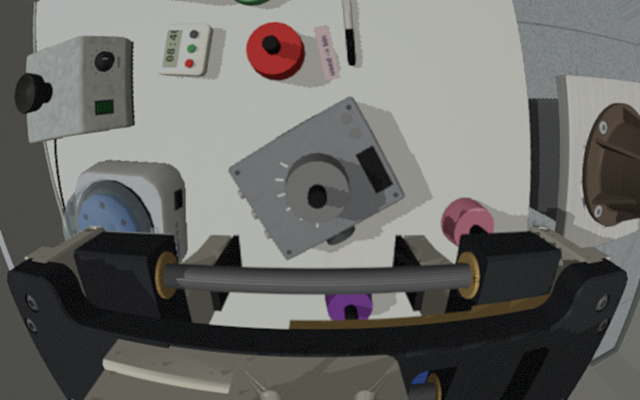

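The wrist view shows the handle top at about (317,198), between the finger planes. I'll check its position with a ray, and check the unit's corners the same way.

```bash
cat >> h.py <<'E'
from scipy.spatial.transform import Rotation as Ro
def wplane(c,uv,z):
    s=c["s"];R=Ro.from_euler("xyz",s["eef_rot"],degrees=True).as_matrix();T=np.array(c["T_tool_cam"])
    q=np.array([(uv[0]-c["cx"])/c["fx"],(uv[1]-c["cy"])/c["fy"]]);th=np.linalg.norm(q)
    d=R@T[:3,:3]@np.r_[q/th*np.sin(th),np.cos(th)];o=R@T[:3,3]+s["tcp_pos"];return o+d*(z-o[2])/d[2]
E
python3 - <<'E'
import pickle
from h import *
c=pickle.load(open("w1.pkl","rb"))
im=c["image"].astype(int)
m=(im[180:215,300:335].max(2)<45);v,u=np.nonzero(m);print("blob",u.mean()+300,v.mean()+180,u.min()+300,u.max()+300,v.min()+180,v.max()+180)
print("handle",wplane(c,(317,198),.121))
C=np.array([wplane(c,p,.055) for p in((350,98),(403,196),(290,259),(231,172))]);print(C,C.mean(0),np.linalg.norm(np.roll(C,-1,0)-C,axis=1))
for k in((0,3),(1,2)):
    d=C[k[1]]-C[k[0]];print(np.degrees(np.arctan2(d[1],d[0])))
for k in((0,1),(3,2)):
    d=C[k[1]]-C[k[0]];print(np.degrees(np.arctan2(-d[0],d[1])))
for n,uv,z in(("pink",(470,215),.042),("marker near end",(351,64),.005),("red",(272,45),.066)):print(n,wplane(c,uv,z))
E
```

```text
blob 316.9316239316239 196.18803418803418 308 326 185 207
handle [ 0.55879895 -0.05237746  0.121     ]
[[ 0.51085525 -0.13704674  0.055     ]
 [ 0.46486463 -0.02218226  0.055     ]
 [ 0.60444196  0.03511544  0.055     ]
 [ 0.65130918 -0.07836065  0.055     ]] [ 0.55786775 -0.05061855  0.055     ] [0.12372949 0.15088028 0.12277361 0.15222144]
22.676714953942646
22.31857248816404
21.820681826825023
22.441312718413332
pink [0.37251281 0.02029277 0.042     ]
marker near end [ 0.49773881 -0.18074911  0.005     ]
red [ 0.58207291 -0.20436862  0.066     ]
```

play_rows(
  rows=[
    {"slide":[0.01,0,0.207],"delta_rot":[0,0,0],"fingers":1},
    {"slide":[0,0,0.207],"delta_rot":[0,0,0],"fingers":1},
    {"slide":[0,0,0.207],"delta_rot":[0,0,0],"fingers":1},
    {"slide":[0,0,0.12],"delta_rot":[0,0,0],"fingers":1},
    {"slide":[0,0,0.088],"delta_rot":[0,0,0],"fingers":1},
    {"slide":[0,0,0],"delta_rot":[0,0,0],"fingers":1},
  ],
  squeeze=20,
)

```text
time_s: 5.03
tcp_pos: [0.559, -0.0515, 0.1015]
eef_rot: [179.9, -0.0, -98.7]
contact_force: [-0.5, 0.2, 1.1]
gripper_width: 0.0875
gripper_force: 0.0
```

play_rows(
  rows=[
    {"slide":[0,0,0],"delta_rot":[0,0,0],"fingers":-1},
    {"slide":[0,0,0],"delta_rot":[0,0,0],"fingers":-1},
    {"slide":[0,0,0],"delta_rot":[0,0,0],"fingers":-1},
    {"slide":[0,0,0],"delta_rot":[0,0,0],"fingers":-1},
    {"slide":[0,0,0],"delta_rot":[0,0,0],"fingers":-1},
    {"slide":[0,0,0],"delta_rot":[0,0,0],"fingers":-1},
  ],
  squeeze=20,
)

```text
time_s: 5.78
tcp_pos: [0.5594, -0.0514, 0.1022]
eef_rot: [180.0, -0.0, -98.7]
contact_force: [0.2, 0.3, 0.2]
gripper_width: 0.0331
gripper_force: 0.0
```

play_rows(
  rows=[
    {"slide":[0,0,0],"delta_rot":[0,0,0],"fingers":-1},
    {"slide":[0,0,0],"delta_rot":[0,0,0],"fingers":-1},
    {"slide":[0,0,0],"delta_rot":[0,0,0],"fingers":-1},
    {"slide":[0,0,0],"delta_rot":[0,0,0],"fingers":-1},
    {"slide":[0,0,0],"delta_rot":[0,0,0],"fingers":-1},
  ],
)

```text
time_s: 6.4
tcp_pos: [0.5594, -0.0514, 0.1022]
eef_rot: [180.0, 0.0, -98.7]
contact_force: [-0.5, -0.1, 0.0]
gripper_width: 0.0171
gripper_force: 20.0
```

play_rows(
  rows=[
    {"slide":[0,0,-0.05],"delta_rot":[0,0,0],"fingers":-1},
    {"slide":[0,0,-0.1],"delta_rot":[0,0,0],"fingers":-1},
    {"slide":[0,0,-0.1],"delta_rot":[0,0,0],"fingers":-1},
    {"slide":[0,0,-0.1],"delta_rot":[0,0,0],"fingers":-1},
    {"slide":[0,0,-0.1],"delta_rot":[0,0,0],"fingers":-1},
    {"slide":[0,0,-0.1],"delta_rot":[0,0,0],"fingers":-1},
    {"slide":[0,0,-0.05],"delta_rot":[0,0,0],"fingers":-1},
    {"slide":[0,0,0],"delta_rot":[0,0,0],"fingers":-1},
  ],
)

```text
time_s: 7.4
tcp_pos: [0.5597, -0.0513, 0.1927]
eef_rot: [-180.0, 0.0, -98.7]
contact_force: [0.3, -0.1, -0.7]
gripper_width: 0.0171
gripper_force: 20.0
```

Run:
```python
from plant import r
import cv2,pickle,numpy as np
s=r.get_state();c=r.capture("wrist");c["s"]=s;d=r.capture("side");t=r.capture("top")
pickle.dump((c,d,t),open("w2.pkl","wb"))
f=lambda i,k:cv2.resize(i,None,fx=k,fy=k,interpolation=cv2.INTER_CUBIC)
a=f(c["image"][60:280,200:450],1.6);b=f(d["image"][130:260,270:410],352/130)
cv2.imwrite("pics/w2.png",np.hstack([a,b[:352]]))
```

```text
(no output)
```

View pics/w2.png

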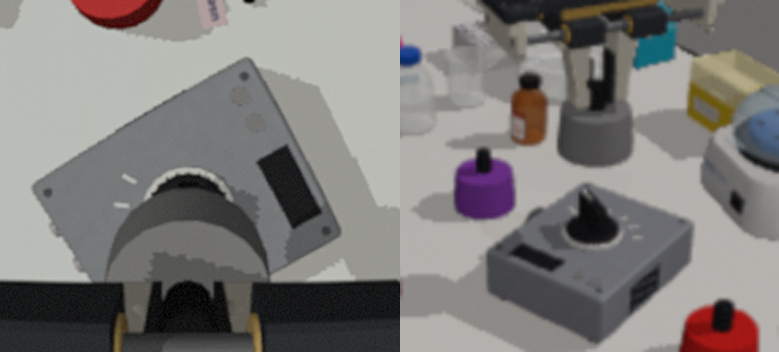

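The right half shows the cover hanging level in the fingers; the knob is uncovered. Now I'll carry it to the free area at about (0.42, -0.18).

play_rows(
  rows=[
    {"slide":[0.1,0.08,0],"delta_rot":[0,0,0],"fingers":-1},
    {"slide":[0.18,0.144,0],"delta_rot":[0,0,0],"fingers":-1},
    {"slide":[0.2,0.16,0],"delta_rot":[0,0,0],"fingers":-1},
    {"slide":[0.2,0.16,0],"delta_rot":[0,0,0],"fingers":-1},
    {"slide":[0.2,0.16,0],"delta_rot":[0,0,0],"fingers":-1},
    {"slide":[0.11,0.088,0],"delta_rot":[0,0,0],"fingers":-1},
    {"slide":[0,0,0],"delta_rot":[0,0,0],"fingers":-1},
    {"slide":[0,0,0.1],"delta_rot":[0,0,0],"fingers":-1},
  ],
)

```text
time_s: 8.55
tcp_pos: [0.4208, -0.1802, 0.1776]
eef_rot: [-179.8, 0.0, -98.7]
contact_force: [0.2, 0.6, -0.8]
gripper_width: 0.0169
gripper_force: 20.0
```

play_rows(
  rows=[
    {"slide":[0,0,0.2],"delta_rot":[0,0,0],"fingers":-1},
    {"slide":[0,0,0.2],"delta_rot":[0,0,0],"fingers":-1},
    {"slide":[0,0,0.2],"delta_rot":[0,0,0],"fingers":-1},
    {"slide":[0,0,0.1],"delta_rot":[0,0,0],"fingers":-1},
    {"slide":[0,0,0.08],"delta_rot":[0,0,0],"fingers":-1},
    {"slide":[0,0,0.04],"delta_rot":[0,0,0],"fingers":-1},
    {"slide":[0,0,0],"delta_rot":[0,0,0],"fingers":-1},
    {"slide":[0,0,0],"delta_rot":[0,0,0],"fingers":-1},
  ],
)

```text
time_s: 9.55
tcp_pos: [0.42, -0.1802, 0.0547]
eef_rot: [-179.9, 0.0, -98.7]
contact_force: [-0.4, 0.6, -0.5]
gripper_width: 0.0174
gripper_force: 20.0
```

Expected contact is at TCP z ≈ 0.047, so I'll ease down.

play_rows(
  rows=[
    {"slide":[0,0,0.02],"delta_rot":[0,0,0],"fingers":-1},
    {"slide":[0,0,0.02],"delta_rot":[0,0,0],"fingers":-1},
    {"slide":[0,0,0.01],"delta_rot":[0,0,0],"fingers":-1},
    {"slide":[0,0,0],"delta_rot":[0,0,0],"fingers":-1},
    {"slide":[0,0,0],"delta_rot":[0,0,0],"fingers":-1},
  ],
)

```text
time_s: 10.18
tcp_pos: [0.4195, -0.1802, 0.0471]
eef_rot: [-180.0, -0.0, -98.7]
contact_force: [-2.1, 1.5, 5.5]
gripper_width: 0.0172
gripper_force: 20.0
```

play_rows(
  rows=[
    {"slide":[0,0,0],"delta_rot":[0,0,0],"fingers":1},
    {"slide":[0,0,0],"delta_rot":[0,0,0],"fingers":1},
    {"slide":[0,0,0],"delta_rot":[0,0,0],"fingers":1},
    {"slide":[0,0,0],"delta_rot":[0,0,0],"fingers":1},
    {"slide":[0,0,0],"delta_rot":[0,0,0],"fingers":1},
    {"slide":[0,0,0],"delta_rot":[0,0,0],"fingers":1},
  ],
)

```text
time_s: 10.92
tcp_pos: [0.4195, -0.1802, 0.0467]
eef_rot: [180.0, -0.0, -98.7]
contact_force: [0.1, -0.0, 0.7]
gripper_width: 0.0717
gripper_force: 0.0
```

play_rows(
  rows=[
    {"slide":[0,0,-0.2],"delta_rot":[0,0,0],"fingers":1},
    {"slide":[0,0,-0.25],"delta_rot":[0,0,0],"fingers":1},
    {"slide":[0,0,-0.25],"delta_rot":[0,0,0],"fingers":1},
    {"slide":[0,0,-0.25],"delta_rot":[0,0,0],"fingers":1},
    {"slide":[0,0,-0.2],"delta_rot":[0,0,0],"fingers":1},
  ],
)

```text
time_s: 11.55
tcp_pos: [0.4196, -0.1802, 0.2209]
eef_rot: [-179.9, 0.0, -98.7]
contact_force: [1.1, 0.7, -0.3]
gripper_width: 0.0878
gripper_force: 0.0
```

play_rows(
  rows=[
    {"slide":[-0.2,-0.16,0],"delta_rot":[0,0,0],"fingers":1},
    {"slide":[-0.2,-0.16,0],"delta_rot":[0,0,0],"fingers":1},
    {"slide":[-0.2,-0.16,0],"delta_rot":[0,0,0],"fingers":1},
    {"slide":[-0.2,-0.16,0],"delta_rot":[0,0,0],"fingers":1},
    {"slide":[-0.19,-0.15,0],"delta_rot":[0,0,0],"fingers":1},
    {"slide":[0,0,0],"delta_rot":[0,0,0],"fingers":1},
    {"slide":[0,0,0],"delta_rot":[0,0,0],"fingers":1},
  ],
)

```text
time_s: 12.42
tcp_pos: [0.5586, -0.0514, 0.2188]
eef_rot: [179.9, -0.0, -98.7]
contact_force: [0.3, 0.6, -0.7]
gripper_width: 0.0875
gripper_force: 0.0
```

Run:
```python
from plant import r
import cv2,pickle,numpy as np
s=r.get_state();c=r.capture("wrist");c["s"]=s;d=r.capture("side")
pickle.dump((c,d),open("w3.pkl","wb"));print(s["tcp_pos"],s["eef_rot"])
f=lambda i,k:cv2.resize(i,None,fx=k,fy=k,interpolation=cv2.INTER_CUBIC)
a=f(c["image"][150:250,270:370],4);b=f(d["image"][170:290,290:410],400/120)
cv2.imwrite("pics/w3.png",np.hstack([a,b]))
```

```text
[ 0.55864328 -0.05142002  0.21880641] [ 1.79944019e+02 -1.56835468e-02 -9.86948805e+01]
```

View pics/w3.png

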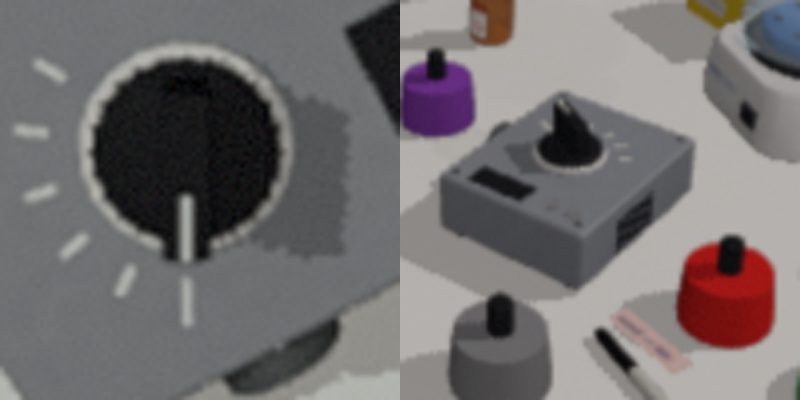

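The left half shows the white pointer line running straight down the image at x=187, so the bar lies along tool x already. The skirt ring is centred near (187,150). The right half shows the cover standing upright on the worktop.

Run:
```python
import pickle
from h import *
c,d=pickle.load(open("w3.pkl","rb"))
g=lambda u,v:((u+.5)/4-.5+270,(v+.5)/4-.5+150)
for n,p,z in(("ring l",(92,150),.063),("ring r",(281,150),.063),("ring top",(187,57),.065),("pointer end",(187,260),.091),("line in",(187,195),.091),("park mark in",(187,278),.055),("park mark out",(187,326),.055)):print(n,wplane(c,g(*p),z).round(4))
```

```text
ring l [ 0.5832 -0.0557  0.063 ]
ring r [ 0.5344 -0.0482  0.063 ]
ring top [ 0.5549 -0.0764  0.065 ]
pointer end [ 0.5618 -0.0313  0.091 ]
line in [ 0.5594 -0.0475  0.091 ]
park mark in [ 0.5645 -0.0142  0.055 ]
park mark out [ 5.666e-01 -1.000e-04  5.500e-02]
```

play_rows(
  rows=[
    {"slide":[0,0,0.2],"delta_rot":[0,0,0],"fingers":1},
    {"slide":[0,0,0.2],"delta_rot":[0,0,0],"fingers":0.5},
    {"slide":[0,0,0.2],"delta_rot":[0,0,0],"fingers":0},
    {"slide":[0,0,0.2],"delta_rot":[0,0,0],"fingers":0},
    {"slide":[0,0,0.13],"delta_rot":[0,0,0],"fingers":0},
    {"slide":[0,0,0.07],"delta_rot":[0,0,0],"fingers":0},
    {"slide":[0,0,0],"delta_rot":[0,0,0],"fingers":0},
    {"slide":[0,0,0],"delta_rot":[0,0,0],"fingers":0},
  ],
  squeeze=30,
)

```text
time_s: 13.52
tcp_pos: [0.5597, -0.0514, 0.0702]
eef_rot: [-179.9, 0.0, -98.7]
contact_force: [-0.2, -0.0, -0.5]
gripper_width: 0.0439
gripper_force: 0.0
```

play_rows(
  rows=[
    {"slide":[0,0,0],"delta_rot":[0,0,0],"fingers":-1},
    {"slide":[0,0,0],"delta_rot":[0,0,0],"fingers":-1},
    {"slide":[0,0,0],"delta_rot":[0,0,0],"fingers":-1},
    {"slide":[0,0,0],"delta_rot":[0,0,0],"fingers":-1},
    {"slide":[0,0,0],"delta_rot":[0,0,0],"fingers":-1},
    {"slide":[0,0,0],"delta_rot":[0,0,0],"fingers":-1},
  ],
)

```text
time_s: 14.28
tcp_pos: [0.5594, -0.0513, 0.0693]
eef_rot: [-180.0, 0.0, -98.7]
contact_force: [-0.1, 0.3, 1.1]
gripper_width: 0.012
gripper_force: 30.0
```

play_rows(
  rows=[
    {"slide":[0,0,0],"delta_rot":[0,0,0.6],"fingers":-1},
    {"slide":[0,0,0],"delta_rot":[0,0,0.6],"fingers":-1},
    {"slide":[0,0,0],"delta_rot":[0,0,0.6],"fingers":-1},
    {"slide":[0,0,0],"delta_rot":[0,0,0.6],"fingers":-1},
    {"slide":[0,0,0],"delta_rot":[0,0,0.6],"fingers":-1},
    {"slide":[0,0,0],"delta_rot":[0,0,0.6],"fingers":-1},
    {"slide":[0,0,0],"delta_rot":[0,0,0.6],"fingers":-1},
    {"slide":[0,0,0],"delta_rot":[0,0,0.6],"fingers":-1},
  ],
  squeeze=45,
)

```text
time_s: 15.28
tcp_pos: [0.5591, -0.0512, 0.0694]
eef_rot: [180.0, 0.0, -120.8]
contact_force: [-0.9, 1.3, 1.8]
gripper_width: 0.0114
gripper_force: 45.0
```

play_rows(
  rows=[
    {"slide":[0,0,0],"delta_rot":[0,0,0.6],"fingers":-1},
    {"slide":[0,0,0],"delta_rot":[0,0,0.6],"fingers":-1},
    {"slide":[0,0,0],"delta_rot":[0,0,0.6],"fingers":-1},
    {"slide":[0,0,0],"delta_rot":[0,0,0.6],"fingers":-1},
    {"slide":[0,0,0],"delta_rot":[0,0,0.6],"fingers":-1},
    {"slide":[0,0,0],"delta_rot":[0,0,0.6],"fingers":-1},
    {"slide":[0,0,0],"delta_rot":[0,0,0],"fingers":-1},
  ],
)

```text
time_s: 16.15
tcp_pos: [0.5589, -0.0511, 0.0693]
eef_rot: [180.0, -0.0, -137.2]
contact_force: [-2.5, 2.5, 3.6]
gripper_width: 0.0113
gripper_force: 45.0
```

play_rows(
  rows=[
    {"slide":[0,0,0],"delta_rot":[0,0,0.6],"fingers":-1},
    {"slide":[0,0,0],"delta_rot":[0,0,0.6],"fingers":-1},
    {"slide":[0,0,0],"delta_rot":[0,0,0.6],"fingers":-1},
    {"slide":[0,0,0],"delta_rot":[0,0,0.6],"fingers":-1},
    {"slide":[0,0,0],"delta_rot":[0,0,0.6],"fingers":-1},
    {"slide":[0,0,0],"delta_rot":[0,0,0.6],"fingers":-1},
    {"slide":[0,0,0],"delta_rot":[0,0,0.6],"fingers":-1},
    {"slide":[0,0,0],"delta_rot":[0,0,0.6],"fingers":-1},
  ],
)

```text
time_s: 17.15
tcp_pos: [0.5588, -0.0508, 0.0693]
eef_rot: [180.0, -0.0, -159.2]
contact_force: [-2.7, 4.8, 5.0]
gripper_width: 0.0115
gripper_force: 45.0
```

play_rows(
  rows=[
    {"slide":[0,0,0],"delta_rot":[0,0,0.5],"fingers":-1},
    {"slide":[0,0,0],"delta_rot":[0,0,0.5],"fingers":-1},
    {"slide":[0,0,0],"delta_rot":[0,0,0.5],"fingers":-1},
    {"slide":[0,0,0],"delta_rot":[0,0,0.5],"fingers":-1},
    {"slide":[0,0,0],"delta_rot":[0,0,0.4],"fingers":-1},
    {"slide":[0,0,0],"delta_rot":[0,0,0],"fingers":-1},
    {"slide":[0,0,0],"delta_rot":[0,0,0],"fingers":-1},
    {"slide":[0,0,0],"delta_rot":[0,0,0],"fingers":-1},
  ],
)

```text
time_s: 18.15
tcp_pos: [0.5587, -0.0507, 0.0693]
eef_rot: [180.0, -0.0, -170.1]
contact_force: [-3.0, 5.0, 4.4]
gripper_width: 0.0116
gripper_force: 45.0
```

Run:
```python
from plant import r
import cv2,pickle,numpy as np
s=r.get_state();c=r.capture("wrist");c["s"]=s;d=r.capture("side");t=r.capture("top")
pickle.dump((c,d,t),open("w4.pkl","wb"));print(s["tcp_pos"],s["eef_rot"],s["moment"],s["contact_force"])
f=lambda i,k:cv2.resize(i,None,fx=k,fy=k,interpolation=cv2.INTER_CUBIC)
a=f(c["image"][100:300,220:420],2);b=f(d["image"][170:290,290:410],400/120)
cv2.imwrite("pics/w4.png",np.hstack([a,b]))
```

```text
[ 0.55873568 -0.05071905  0.0693134 ] [ 1.79952849e+02 -2.06771531e-02 -1.70142723e+02] [ 2.10075737  1.11055427 -0.03388629] [-3.00631616  4.96942625  4.42490569]
```

View pics/w4.png

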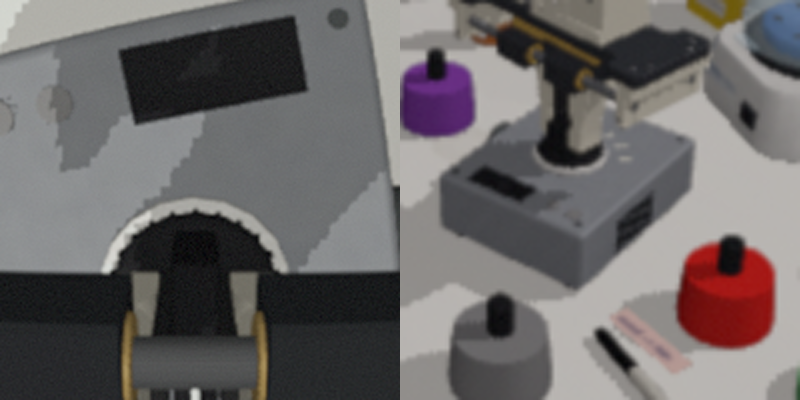

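The bar sits square between the fingers after a turn of 71.5° (1.247 rad). The moment about the knob axis is near zero, so the knob is resting in the third detent. The cover is still upright, so I'm handing in.

```bash
python3 -c "
from plant import r
print(r.close_job())"
```

```text
the job is handed in; nothing more can be done
None
```

The dust cover is standing rim down on the open worktop, and the knob is held in a 45 N grip at the third stop, about 1.25 rad by the tool's turn; the job is handed in, but no verdict came back.

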